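# Stand the wide offcut in the free slot of the offcut rack

## Robot

A 7-joint arm with a two-finger parallel gripper is mounted at the origin on the work surface; the furniture and walls round the work are solid. World frame = base frame: x ahead of the robot, y to its left, z up, the work surface at z = 0. Lengths are in m, angles in rad, forces in N, time in s.
With the tool pointing down it reaches from about 0.425 to 0.875 m from the base axis. Payload 8.4 kg.
Tool frame: the origin (TCP) lies at the very end of the fingers, on their centre line; the grasp point (between the pads) lies behind it (arm.grip_point_offset is the z of the grasp point in the tool frame, in m); z points along the fingers, y is the line along which they close (so a half turn about z gives the same grasp; the last joint's range is limited). The gripper opens to 87 mm and grips with 3 to 60 N. Pads are 19 mm wide; open, the fingers measure 117 mm over their backs; the gripper's body (75 mm by 190 mm) begins 51 mm behind the grasp point.
Start: joints at [1.204, 0.333, 0.04, 1.465, -0.013, 1.343, -0.059], TCP at [0.172, -0.627, 0.223] pointing down, gripper open.
Joint ranges: [-2.58, 2.58], [-0.38, 2.09], [-1.3, 1.39], [0.25, 2.4], [-1.5, 4.64], [0.08, 2.09], [-2.65, 2.65]. Speed limits (rad/s): [2.22, 2.22, 2.79, 2.79, 3.14, 3.14, 3.14].

## Interface

Orientations are given as a unit quaternion [w, x, y, z].
In Python, from cell import arm, claw, kin, snapshot, workorder, get_time_s, get_q, get_joint_velocities, get_tau, get_tcp_pos, get_ee_rot, get_ft_force, get_torque, get_grip_width, get_gripper_force gives the robot as it stands. Calls block until the motion is done:
- arm.goto(position, orientation): joint-space move of the TCP to a pose.
- arm.move_straight(position, orientation=None, max_speed=0.15): straight line of the TCP; orientation=None keeps the orientation; max_speed is the mean speed in m/s.
- arm.movej(angles): joint-space move.
- claw.release() and claw.close_gripper(grip_force=None): open the fingers fully, or close them until they stop; grip_force is the grip in N (None keeps the last).
- arm.wait(seconds).
- kin.ik(position, orientation): joint angles nearest the present ones, or None.
- snapshot(name): name is "side" or "top" or "wrist"; returns a dict with "frame" (420x560x3 uint8, blue, green, red), "fx", "fy", "cx", "cy" (pixels), "rvec" (rotation vector, rad) and "tvec" (3), from world to camera coordinates, as OpenCV has them; the wrist camera has in their place "mount" (4x4, takes a point from camera to tool coordinates, whose origin is the TCP and whose axes are the flange's). Camera axes: x right, y down, z forward; pixel columns grow to the right and rows downward; lengths in m; the calibration is good to about 2 mm. The wrist camera is an equidistant fisheye: a pixel r from the principal point sees the ray r / f radians off the axis. A picture is of the moment at which its call begins: read the wrist's pose just before it. There is no depth.
A pose or a line that the arm cannot do raises arm.IKError and nothing moves.
- workorder.close_job(): hands the job in; it is judged then, once.
Readings, each from a call of its own:
- get_time_s(): time.
- get_q(): joint angles.
- get_joint_velocities(): joint speeds.
- get_tau(): joint torques, N m.
- get_tcp_pos(): TCP position.
- get_ee_rot(): TCP orientation.
- get_ft_force(): force on the tool from outside, world axes, zero at the start.
- get_torque(): the same for the moment, N m.
- get_grip_width(): opening from 0.0 (shut) to 1.0 (fully open).
- get_gripper_force(): force on a finger pad.
Only numpy, scipy, OpenCV 4.12 (cv2) and the standard library are available. Lean on these libraries where they do the work, as an engineer would, in place of code of your own. Each camera call takes 0.05 s, during which the arm holds its last target. There are 200 camera calls.

## Task

The wide wooden offcut leaning in the drying rest is dry. Stand it upright on its long edge in the one free slot of the peg rack, right down on the rack's base and roughly centred along its length between the two rows of pegs, then let go. Leave the two narrow offcuts already in the rack standing where they are.

Things in the scene. Friction and masses are not known exactly. Their poses are not given: they have to be found in the camera images.
- wide_offcut_mid (a point): Centre of the wide offcut: wooden board 340 x 85 x 22 mm, about 0.33 kg. Axes: x up across its 85 mm width, y along its length, z through the thickness. It starts on a long edge in the drying rest, top leaning 15 degrees to the robot's side. The rest's two cradles, 100 mm either side of its middle, reach at most 50 mm up it; between them both faces are free, over a base 10 mm thick.
- felt_strip: Grey felt, 22 x 160 x 1 mm, on the rack's plywood base (218 x 245 x 12 mm) in the free slot. Origin: centre of that slot, on the base's top (z = 12 mm); y along the slot, x across, z up. Three slots, 60 mm apart, each between pegs 100 mm either side of its middle: 27 mm clear for 34 mm above the base, widening to 48 mm at the peg tops, 58 mm above the base. Rack and felt are fixed.
- narrow_a_mid (a point): Centre of a narrow light wooden offcut 300 x 42 x 20 mm, standing loose on its long edge in one slot of the rack (x up across its 42 mm width, y along its length). To be left alone.
- narrow_b_mid (a point): Centre of a narrow grey offcut 330 x 36 x 18 mm, standing loose on its long edge in another slot of the rack (x up across its 36 mm width, y along its length). To be left alone.

How it is judged:
By the outcome, as a careful person would: the job done as asked, in the order asked, and still so for the second after the job is handed in, with the robot touching nothing.
It also fails if it takes over 43 s, if anything falls off the work surface, if the arm or the gripper's body presses on something with over 40 N, if the wrist force passes 120 N, or if a joint passes its speed limit or range.

## Working session

There is one attempt and no reset: what is moved stays moved. The work goes in short steps, each a Python script; the robot and the scene stay as the last script left them, time stands still between calls to the robot, and variables do not carry over. Pictures are saved under pics/ and viewed, at most 10 in all, crops included, and the job is handed in when it is done.

```bash
mkdir -p pics; ls
python3 - <<'E'
from cell import *
import cv2
for n in("side","top"):
    s=snapshot(n); cv2.imwrite(f"pics/{n}0.png",s["frame"]); print(n,{k:v for k,v in s.items() if k!="frame"})
print(get_time_s(),get_tcp_pos(),get_ee_rot(),arm.grip_point_offset)
E
```

```text
pics
side {'fx': 417.57266806671896, 'fy': 417.57266806671896, 'cx': 280.8024416737675, 'cy': 208.39862350876078, 'rvec': array([ 0.56048284, -2.5448182 ,  1.34689625]), 'tvec': array([0.41367272, 0.18870007, 0.82251557])}
top {'fx': 482.98800312430524, 'fy': 482.98800312430524, 'cx': 287.0340764672071, 'cy': 207.24583889522813, 'rvec': array([ 2.12386355, -2.12722604,  0.23218381]), 'tvec': array([-0.0081009 ,  0.49455693,  1.26092085])}
0.1 [ 0.17185374 -0.62642844  0.22172685] [-7.24645109e-04  9.91047383e-01  1.33508544e-01 -1.68627235e-04] -0.0187
```

View pics/side0.png

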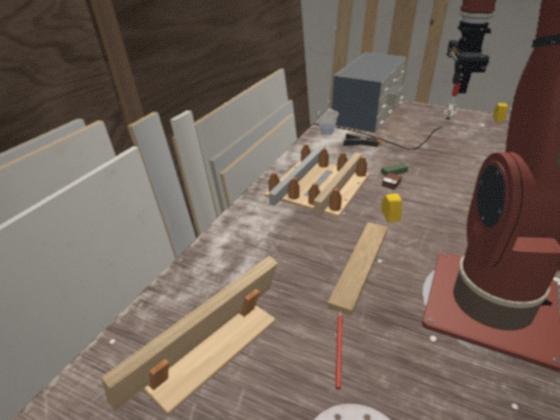

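View pics/top0.png

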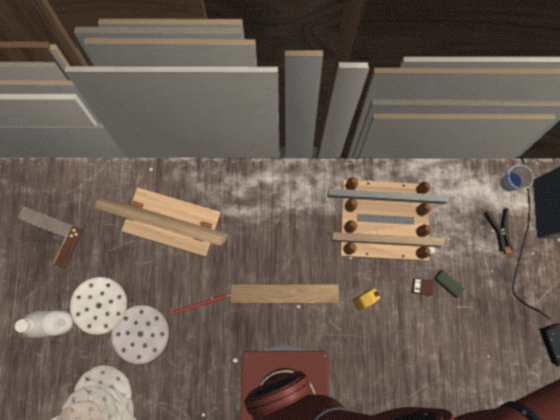

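Middle slot (felt at top-view ~(385,218)) is free, and the narrow boards are at rows ~197 and ~240. The wide board leans in the rest from (97,204) to (226,239). I'll zoom in next.

Run:
```python
import cv2,numpy as np
t=cv2.imread("pics/top0.png"); s=cv2.imread("pics/side0.png")
def grid(im,x,y,w,h,k):
    c=cv2.resize(im[y:y+h,x:x+w],None,fx=k,fy=k,interpolation=cv2.INTER_CUBIC)
    for i in range(-(-x//10)*10,x+w,10):
        cv2.line(c,((i-x)*k,0),((i-x)*k,6),(0,255,255),1)
        if i%20==0: cv2.putText(c,str(i),((i-x)*k,16),0,.35,(0,255,255))
    for i in range(-(-y//10)*10,y+h,10):
        cv2.line(c,(0,(i-y)*k),(6,(i-y)*k),(0,255,255),1); cv2.putText(c,str(i),(8,(i-y)*k+4),0,.35,(0,255,255))
    return c
cv2.imwrite("pics/c1.png",np.vstack([grid(t,85,180,155,82,5)[:, :775],np.zeros((0,775,3),np.uint8)]))
cv2.imwrite("pics/c2.png",grid(t,322,172,130,92,6))
cv2.imwrite("pics/c3.png",grid(s,100,255,185,150,4))
```

```text
(no output)
```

View pics/c1.png

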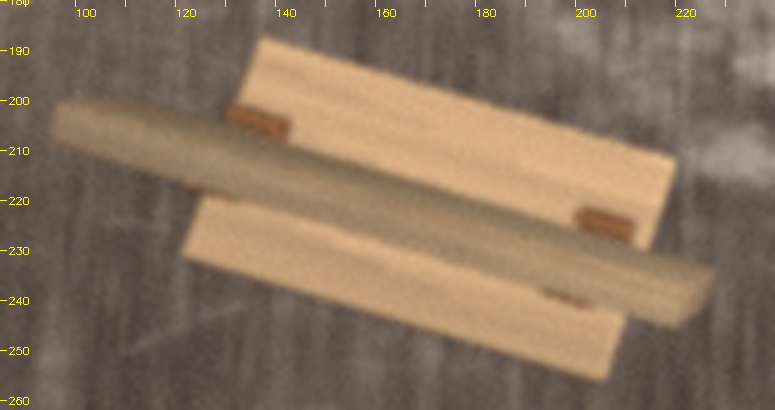

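View pics/c2.png

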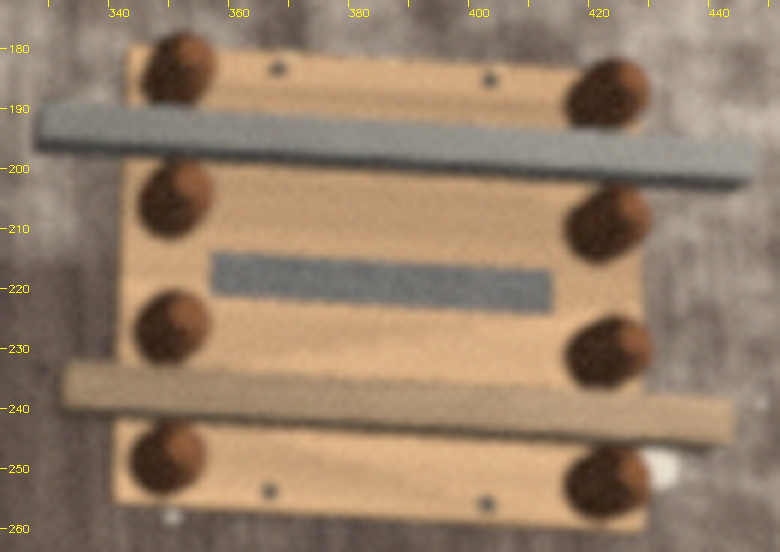

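View pics/c3.png

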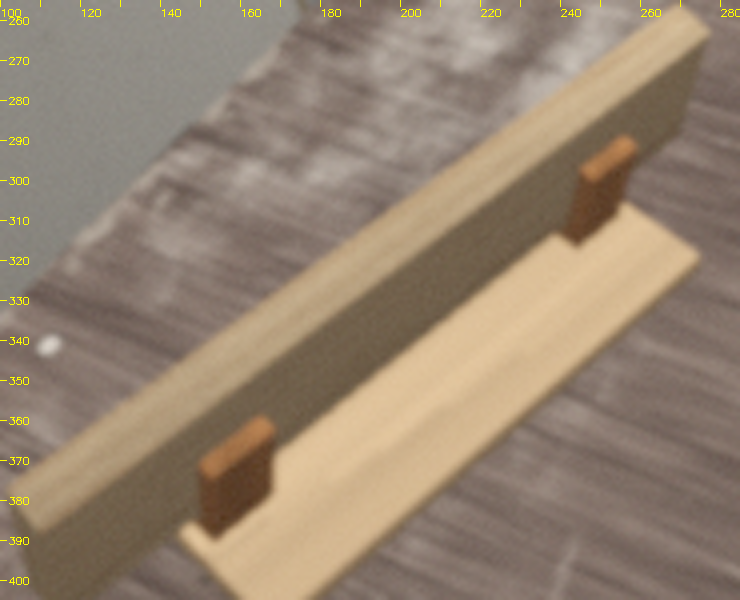

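Corners are readable: the felt runs (357,214) to (414,224), and the board's robot-side top edge runs from (95.4,207.4) to (219.4,245.6) in the top view and (109.5,387.5) to (277.5,264) in the side view. Next I'll fit the poses.

```bash
cat > h.py <<'E'
import numpy as np, cv2
from scipy.optimize import least_squares
from scipy.spatial.transform import Rotation as R
CAM={"side":(417.5727,280.8024,208.3986,[0.56048284,-2.5448182,1.34689625],[0.41367272,0.18870007,0.82251557]),
"top":(482.988,287.0341,207.2458,[2.12386355,-2.12722604,0.23218381],[-0.0081009,0.49455693,1.26092085])}
def proj(c,P):
    f,cx,cy,r,t=CAM[c]; K=np.array([[f,0,cx],[0,f,cy],[0,0,1.]])
    return cv2.projectPoints(np.atleast_2d(np.float64(P)),np.array(r),np.array(t),K,None)[0][:,0]
def board(p,tilt):
    # p: x,y,z centre, yaw ; columns: x up, y along length, z thickness(z toward -x world side... x cross y)
    return R.from_euler("ZY",[p[3],tilt]), np.array(p[:3])
def quat(Rm):
    q=R.from_matrix(Rm).as_quat(); return np.r_[q[3],q[:3]]
E
python3 - <<'E'
from h import *
for c in CAM:
    f,cx,cy,r,t=CAM[c]; print(c,"cam at",-R.from_rotvec(r).as_matrix().T@np.array(t))
# local board frame: a = thickness horizontal (world +x at yaw0), b = length(+y), c = up. tilt: top toward -x => rot about b by -15deg
def rot(yaw,t): return R.from_euler("ZY",[yaw,t])
obs=[("side",(-1,-1,1),(277.5,264)),("side",(-1,1,1),(109.5,387.5)),("side",(1,1,1),(102.5,376.8)),("side",(1,-1,1),(269.5,256)),
("side",(-1,-1,-1),(270.7,287.5)),("top",(-1,1,1),(95.4,207.4)),("top",(-1,-1,1),(219.4,245.6)),]
H=np.array([.011,.17,.0425])
def res(p,full=False):
    r=np.array([proj(c,p[:3]+rot(p[3],-np.radians(15)).apply(np.array(s)*H))[0]-uv for c,s,uv in obs])
    return r if full else r.ravel()
s=least_squares(res,[.5,.3,.06,-.2],loss="soft_l1"); p=s.x
print("board",p,np.degrees(p[3])); print(res(p,True).round(1))
for c in("side","top"):
    print(c,[(q,proj(c,p[:3]+rot(p[3],-np.radians(15)).apply(np.array(q)*H))[0].round(1).tolist()) for q in [(a,b,d) for a in(-1,1) for b in(-1,1) for d in(-1,1)]])
fo=[((1,1),(357.3,214)),((1,-1),(414.2,217)),((-1,-1),(414.2,224.2)),((-1,1),(357,221.3))]
bo=[((1,1),(343.2,179.3)),((-1,1),(340.6,255.5)),((-1,-1),(427.4,260))]
def rf(p):
    return np.concatenate([proj("top",[p[0],p[1],0]+rot(p[2],0).apply([a*h[0],b*h[1],z]))[0]-uv for L,h,z in((fo,(.011,.08),.013),(bo,(.109,.1225),.012)) for (a,b),uv in L])
s=least_squares(rf,[.5,-.2,0]); print("felt",s.x,np.degrees(s.x[2]),s.fun.reshape(-1,2).round(1).tolist())
E
```

```text
side cam at [0.1285077  0.69431248 0.62022628]
top cam at [0.23616457 0.01633644 1.33361651]
board [ 0.45535126  0.32128919  0.0589502  -0.29712396] -17.023948672915218
[[ 0.4 -0.5]
 [ 1.1  0.3]
 [-0.7 -0.8]
 [ 0.   0.2]
 [-0.5  1.9]
 [-0.5 -0. ]
 [ 0.3 -0.1]]
side [((-1, -1, -1), [270.2, 289.4]), ((-1, -1, 1), [277.9, 263.5]), ((-1, 1, -1), [115.8, 410.8]), ((-1, 1, 1), [110.6, 387.8]), ((1, -1, -1), [262.5, 282.3]), ((1, -1, 1), [269.5, 256.2]), ((1, 1, -1), [107.7, 399.8]), ((1, 1, 1), [101.8, 376.0])]
top [((-1, -1, -1), [225.8, 241.4]), ((-1, -1, 1), [219.7, 245.5]), ((-1, 1, -1), [108.8, 205.8]), ((-1, 1, 1), [94.9, 207.4]), ((1, -1, -1), [228.0, 233.7]), ((1, -1, 1), [222.1, 237.3]), ((1, 1, -1), [110.9, 198.1]), ((1, 1, 1), [97.1, 199.2])]
felt [ 0.46843531 -0.28373511 -0.05926307] -3.395523669720063 [[-0.4, -0.5], [-0.2, -0.2], [-0.2, 0.4], [-0.3, -0.1], [-0.4, -0.6], [-0.4, 0.1], [1.8, 0.7]]
```

```bash
cat >> h.py <<'E'
PB=np.array([0.45535,0.32129,0.05895]); YB=-.2971
PF=np.array([0.4684,-0.2837,0.012]); YF=-.0593
D=.0105  # TCP above board centre, along board width
def tool(yaw,tilt,s):
    M=R.from_euler("ZY",[yaw,tilt]).as_matrix(); a,b,c=M.T
    return np.c_[np.cross(s*a,-c),s*a,-c], c     # tool x,y,z ; up
E
python3 - <<'E'
from h import *
from cell import *
for s in(1,-1):
    M,c=tool(YB,-np.radians(15),s)
    for nm,P,Q in[("pre",PB+(D+.12)*c,M),("grasp",PB+D*c,M),("up",PB+D*c+[0,0,.2],tool(YB,0,s)[0]),("over",PF+[0,0,.0425+D+.15],tool(YF,0,s)[0]),("place",PF+[0,0,.0425+D],tool(YF,0,s)[0])]:
        q=kin.ik(P,quat(Q)); print(s,nm,P.round(3),None if q is None else np.round(q,2))
E
```

```text
1 pre [0.423 0.331 0.185] [-0.04  0.12 -0.92  1.88  0.38  1.14 -1.4 ]
1 grasp [0.453 0.322 0.069] [-0.21  0.27 -0.72  1.97  0.54  0.93 -1.52]
1 up [0.453 0.322 0.269] [ 0.1   0.22 -0.92  1.59  0.18  1.42 -1.13]
1 over [ 0.468 -0.284  0.215] [ 0.82  0.16 -0.39  1.71  0.06  1.29  0.35]
1 place [ 0.468 -0.284  0.065] [ 0.82  0.3  -0.41  1.88  0.14  1.    0.29]
-1 pre [0.423 0.331 0.185] [ 0.13  0.16 -1.11  1.87  0.43  1.15  1.7 ]
-1 grasp [0.453 0.322 0.069] [ 0.09  0.4  -1.09  1.96  0.72  1.03  1.49]
-1 up [0.453 0.322 0.269] [ 0.23  0.28 -1.1   1.59  0.25  1.43  1.95]
-1 over [ 0.468 -0.284  0.215] [-0.58  0.25  1.23  1.77 -0.25  1.3  -2.49]
-1 place [ 0.468 -0.284  0.065] [-0.49  0.55  1.22  1.93 -0.59  1.08 -2.22]
```

Run:
```python
from h import *
from cell import *
M,c=tool(YB,-np.radians(15),1); q=quat(M)
arm.goto(PB+(D+.13)*c,q); arm.move_straight(PB+(D+.06)*c,q)
P=np.array(get_tcp_pos());Q=np.array(get_ee_rot());print(get_time_s(),P,PB+(D+.06)*c,Q,q)
w=snapshot("wrist");s=snapshot("side")["frame"]
print({k:v for k,v in w.items() if k!="frame"})
cv2.imwrite("pics/w1.png",cv2.resize(np.hstack([w["frame"][:,80:480],cv2.resize(s[200:400,100:300],(420,420))]),(800,410)))
# board corner prediction in the wrist picture
```

```text
4.1667 [0.43786466 0.32704634 0.12742495] [0.43790266 0.32663171 0.12704777] [0.10469052 0.7970388  0.58968812 0.07769789] [0.10493967 0.79709592 0.58957697 0.07761928]
{'fx': 325.19226210127806, 'fy': 325.19226210127806, 'cx': 282.28167714015115, 'cy': 212.53845994279087, 'mount': array([[-1.26082422e-04, -9.53972269e-01, -2.99894806e-01,
         8.21919739e-02],
       [ 9.99999835e-01,  4.76877200e-05, -5.72117823e-04,
         6.85711764e-04],
       [ 5.60085837e-04, -2.99894829e-01,  9.53972105e-01,
        -1.63287014e-01],
       [ 0.00000000e+00,  0.00000000e+00,  0.00000000e+00,
         1.00000000e+00]])}
```

View pics/w1.png

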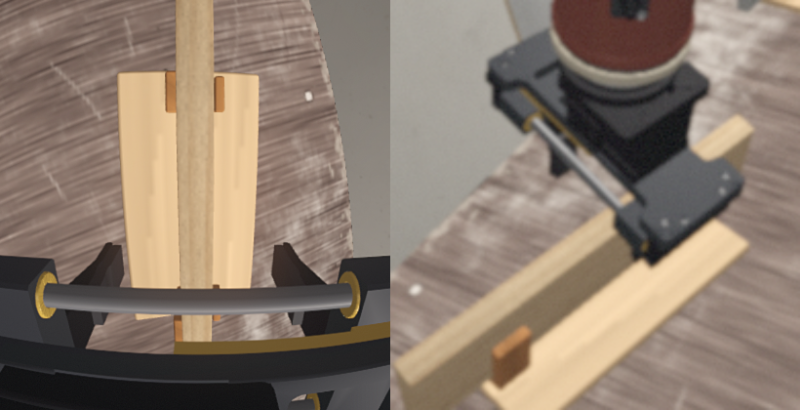

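The board (px 177–214) sits centred between the fingers (115 and 280) and shows no side face, so the tilt is right. I'll grasp and lift.

Run:
```python
from h import *
from cell import *
M,c=tool(YB,-np.radians(15),1); q=quat(M)
arm.move_straight(PB+D*c,q,max_speed=.08)
print(get_time_s(),get_tcp_pos(),PB+D*c,get_ft_force())
claw.close_gripper(45); print(get_grip_width()*87,get_gripper_force(),get_ft_force())
arm.move_straight(PB+(D+.07)*c,q,max_speed=.08); print(get_ft_force(),get_torque(),get_grip_width()*87)
U=tool(YB,0,1)[0]
arm.move_straight(PB+[-.02,-.03,.20],quat(U),max_speed=.15)
arm.goto(PF+[0,0,.0425+D+.12],quat(tool(YF,0,1)[0]))
print(get_time_s(),get_tcp_pos(),get_ft_force(),get_torque())
w=snapshot("wrist");s=snapshot("side");t=snapshot("top")
for n,f in(("w2",w),("s2",s),("t2",t)): cv2.imwrite(f"pics/{n}.png",f["frame"])
a=cv2.resize(t["frame"][140:290,300:480],(540,450)); b=cv2.resize(w["frame"],(260,195)); b2=cv2.resize(s["frame"][120:230,240:400],(260,179))
cv2.imwrite("pics/m2.png",np.hstack([a,cv2.copyMakeBorder(np.vstack([b,b2]),0,76,0,0,0)]))
```

```text
5.1667 [0.45279686 0.32247733 0.06940932] [0.45275146 0.32208557 0.06909222] [0.01497837 0.17896545 0.03466981]
21.138533109720285 44.91054784215521 [ 0.06027573  0.62744958 -0.57772163]
[-0.19349069 -0.5155034  -2.43247606] [ 0.07584305  0.34644569 -0.00368206] 21.593251051008608
10.3417 [ 0.46911539 -0.28256001  0.18514224] [ 0.38162138 -0.17179622 -2.10989067] [ 0.00386558 -0.07501956 -0.00671647]
```

View pics/m2.png

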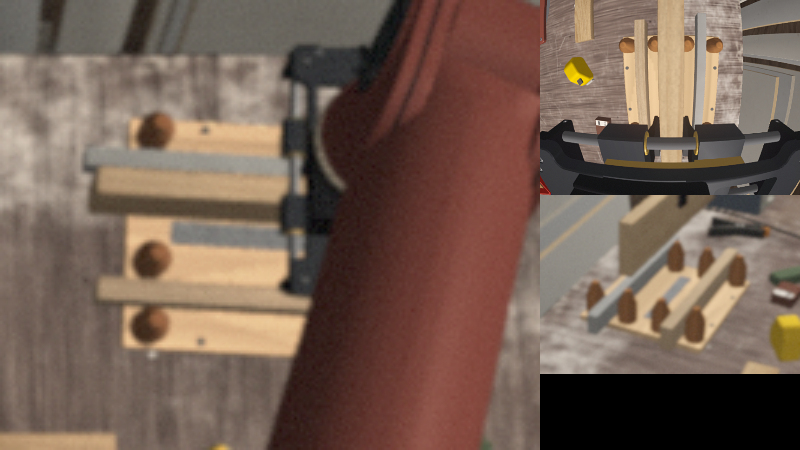

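```bash
cat > ov.py <<'E'
from h import *
from cell import *
def wproj(w,pos,rot,P):
    m=w["mount"]; T=R.from_quat(np.roll(rot,-1)).as_matrix()
    X=(np.atleast_2d(P)-pos)@T; X=(X-m[:3,3])@m[:3,:3]
    th=np.arctan2(np.hypot(X[:,0],X[:,1]),X[:,2]); ph=np.arctan2(X[:,1],X[:,0])
    return np.c_[w["cx"]+w["fx"]*th*np.cos(ph),w["cy"]+w["fy"]*th*np.sin(ph)]
def overlay(name,crop,k):
    pos,rot=np.array(get_tcp_pos()),np.array(get_ee_rot()); w=snapshot("wrist"); x,y,W,H=crop
    im=cv2.resize(w["frame"][y:y+H,x:x+W],None,fx=k,fy=k,interpolation=cv2.INTER_CUBIC)
    S=R.from_euler("Z",YF)
    def L(pts,col):
        uv=(wproj(w,pos,rot,pts)+.5-[x,y])*k; cv2.polylines(im,[np.int32(uv*8)],False,col,1,cv2.LINE_AA,3)
    T=R.from_quat(np.roll(rot,-1))
    t=np.linspace(-.12,.12,40)[:,None]; th=np.linspace(0,2*np.pi,30)
    for a in(-.109,.109): L(PF+S.apply(np.c_[0*t+a,t*1.02,0*t]),(255,0,0))     # base sides
    for a in(-.011,.011): L(PF+S.apply(np.c_[0*t+a,t*.667,0*t+.001]),(255,255,0))
    for b in(-.1225,.1225): L(PF+S.apply(np.c_[t/.12*.109,0*t+b,0*t]),(255,0,0))
    for a in(-.09,-.03,.03,.09):
        for b in(-.1,.1):
            for h,r in((.0,.0165),(.034,.0165),(.058,.006)): L(PF+S.apply(np.c_[a+r*np.cos(th),b+r*np.sin(th),0*th+h]),(0,255,0))
    for a in(-.011,.011): # held board: tool y thickness, top edge .032 behind TCP
        for d in(-.032,.053): L(pos+T.apply(np.c_[0*t,0*t+a,0*t+d]+np.c_[t/.12*.17,0*t,0*t]),(0,0,255))
    cv2.imwrite(name,im)
E
python3 - <<'E'
from ov import *
overlay("pics/o1.png",(150,0,260,200),3)
print(get_tcp_pos(),R.from_quat(np.roll(get_ee_rot(),-1)).as_matrix().round(4).tolist(),get_time_s())
E
```

```text
[ 0.46880133 -0.28307174  0.1851068 ] [[0.0581, 0.9983, 0.0002], [0.9983, -0.0581, -0.0], [0.0, 0.0002, -1.0]] 10.5417
```

View pics/o1.png

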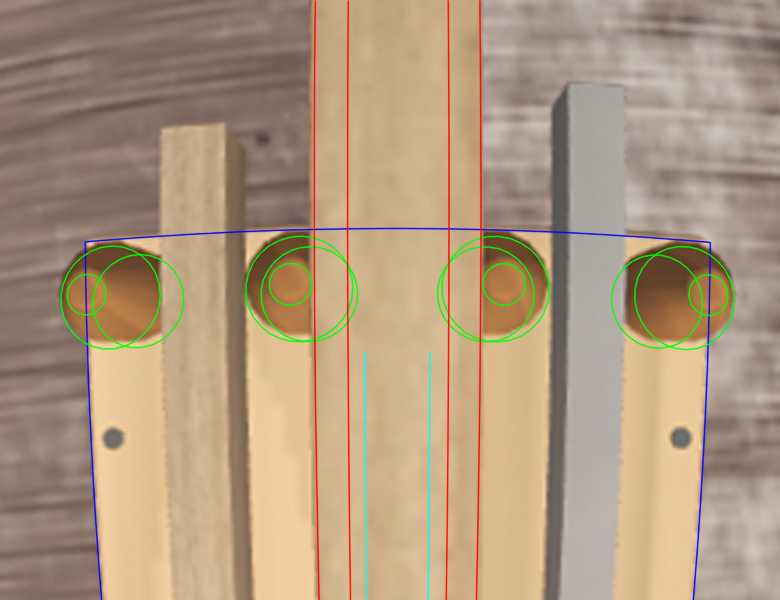

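The rack overlay agrees to under 1 mm, and the board edges (~312 and ~482) are centred between the pegs. I'll lower it with force monitoring.

Run:
```python
from h import *
from cell import *
q=quat(tool(YF,0,1)[0])
f0=np.array(get_ft_force())
for z,v in((.13,.1),(.075,.06)):
    arm.move_straight([PF[0],PF[1],z],q,max_speed=v); print(get_time_s(),np.round(get_tcp_pos(),4),np.round(get_ft_force()-f0,2))
for z in np.arange(.0735,.058,-.0015):
    arm.move_straight([PF[0],PF[1],z],q,max_speed=.02); arm.wait(.1); d=np.array(get_ft_force())-f0
    print(round(z,4),round(get_tcp_pos()[2],4),d.round(2))
    if abs(d[2])>5 or np.hypot(*d[:2])>10: break
print(get_time_s())
from ov import overlay
overlay("pics/o2.png",(150,0,260,200),3)
```

```text
11.2417 [ 0.4687 -0.2838  0.1304] [ 0.93  1.06 -0.17]
12.3083 [ 0.4687 -0.2838  0.0754] [ 0.27  1.05 -1.73]
0.0735 0.0736 [ 0.94  0.54 -0.56]
0.072 0.072 [1.07 0.61 0.16]
0.0705 0.0705 [ 0.44  0.49 -0.46]
0.069 0.069 [ 0.58  0.7  -0.33]
0.0675 0.0675 [-0.22  1.14 -1.08]
0.066 0.066 [-0.37  1.76 -0.39]
0.0645 0.0645 [ 0.79  0.39 -1.04]
0.063 0.063 [ 0.1   0.55 -0.74]
0.0615 0.0615 [0.2  0.98 0.21]
0.06 0.0604 [-0.62  1.79  4.95]
0.0585 0.0603 [-6.    4.67 21.81]
16.1583
```

Run:
```python
from h import *
from cell import *
arm.move_straight([PF[0],PF[1],.0602],quat(tool(YF,0,1)[0]),max_speed=.02)
print(get_ft_force(),get_torque(),get_tcp_pos())
s=snapshot("side")["frame"]; o=cv2.imread("pics/o2.png")
cv2.imwrite("pics/m3.png",np.hstack([cv2.resize(o,(400,308)),cv2.resize(s[130:230,255:385],(400,308),interpolation=cv2.INTER_CUBIC)]))
```

```text
[-1.47671145  0.83913592  5.42840649] [ 0.14073721  0.24515221 -0.02355965] [ 0.46856849 -0.28379005  0.06040462]
```

View pics/m3.png

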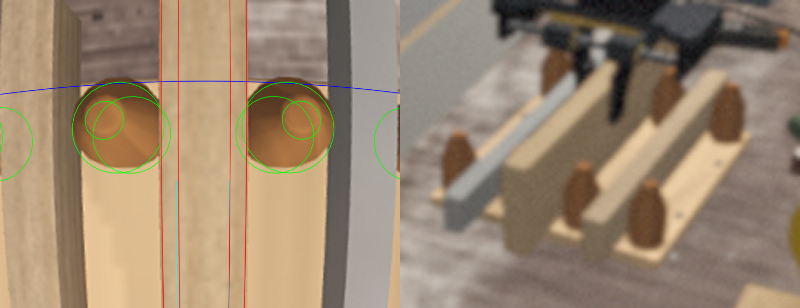

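The board stands centred between the pegs and down on the base. Both narrow boards are standing. I'll release and retreat.

Run:
```python
from h import *
from cell import *
q=quat(tool(YF,0,1)[0])
claw.release(); print(get_grip_width(),np.round(get_ft_force(),1))
arm.move_straight([PF[0],PF[1],.2],q,max_speed=.1)
arm.goto([.35,.15,.35],q)
print(get_time_s(),np.round(get_ft_force(),1))
t=snapshot("top")["frame"];s=snapshot("side")["frame"]
cv2.imwrite("pics/m4.png",np.hstack([cv2.resize(t[165:270,320:460],(400,300),interpolation=cv2.INTER_CUBIC),cv2.resize(s[130:230,255:385],(400,300),interpolation=cv2.INTER_CUBIC)]))
# expected corners of upright centred board
P=lambda a,b,z:PF+R.from_euler("Z",YF).apply([a,b,z])
print((proj("top",[P(a,b,.086) for a in(-.011,.011) for b in(-.17,.17)])-[320,165])*[400/140,300/105])
print((proj("side",[P(a,b,.086) for a in(-.011,.011) for b in(-.17,.17)])-[255,130])*[400/130,3]+[400,0])
```

```text
1.0008228512461705 [ 0.3 -0.8  0.5]
21.0417 [ 0.1 -0.9 -0. ]
[[392.34459077 160.97393861]
 [ 21.38246196 139.28273794]
 [392.00859514 137.37054151]
 [ 22.32455525 115.70630873]]
[[681.82697753   9.45034009]
 [526.640795   162.27919583]
 [660.91105236   5.30732511]
 [502.01072565 155.83913819]]
```

View pics/m4.png

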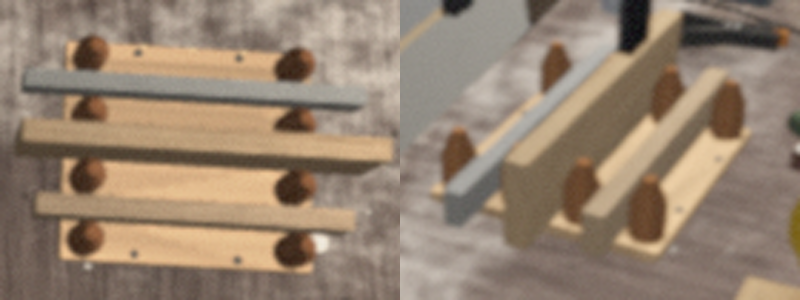

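The board stands upright and centred: its corners are at about (22,118) and (392,160), as predicted. The narrow boards are undisturbed.

```bash
python3 -c "
from cell import *
print(workorder.close_job())"
```

```text
the job is handed in; nothing more can be done
None
```

The wide offcut is standing upright on the rack's base in the middle slot, centred between the peg rows and released; both narrow offcuts are still standing, and the job is handed in at about 21 s on the robot's clock.

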